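# Clear the colony counter and sort the stack of culture plates

### The job

Finish the morning's plate reading: take the plate that has been counted off the colony counter, take the leaning stack of three apart, and put the red plate (no growth) back on the steel incubator tray, the purple one (to be kept) on the blue cold tray, the straw-coloured mouldy one on the yellow discard tray, and the blue-green one, next to be counted, on the counter's lit disc, inside the black ring. Set each plate down flat, lid up, in the middle of its place, without dropping or tipping it. Leave the dropper bottle and the tally counter standing where they are.

Things in the scene. Friction and masses are not known exactly. Their poses are not given: they have to be found in the camera images.
- plate_red: Closed culture plate with pale lid edges, a disc 58 mm across, 16 mm high, 30 g, gripped across its rim; origin: centre of its underside, z up through the lid. Dark red agar, no growth. Starts in the middle of the stack, underside 16 mm above the bench. Each stacked plate is shifted 10 to 14 mm on the one below, so a crescent of each shows from above.
- plate_purple: Closed culture plate with pale lid edges, a disc 58 mm across, 16 mm high, 30 g, gripped across its rim; origin: centre of its underside, z up through the lid. Violet agar with a V of yellow spots of growth. Starts as the top of the stack (underside 32 mm above the bench) or on the colony counter, the straw-coloured plate being at the other.
- plate_straw: Closed culture plate with pale lid edges, a disc 58 mm across, 16 mm high, 30 g, gripped across its rim; origin: centre of its underside, z up through the lid. Straw-yellow agar with grey-black mould. Starts on the colony counter or as the top of the stack (underside 32 mm above the bench), the violet plate being at the other.
- plate_teal: Closed culture plate with pale lid edges, a disc 58 mm across, 16 mm high, 30 g, gripped across its rim; origin: centre of its underside, z up through the lid. Blue-green agar with small pale colonies. Starts as the bottom of the stack, on the bench. The stack may stand anywhere among the counter and trays.
- counter: Colony counter: white instrument, blue waist line, display and keys, fixed, 145 x 165 mm (x from -85 to +60 mm of its origin), flat top 32 mm above the bench, with a lit white disc 84 mm across in a printed black ring (no raised edge). Origin on the bench under the disc's centre, z up, within 0.12 rad of square. A plate lies on the disc at the start.
- incubator_tray: Bare stainless steel incubator tray with a grid of small dark holes painted flat; fixed, 135 x 160 mm (x by y), origin at the centre of its underside on the bench, z up. Flat floor 4 mm above the bench, 129 x 154 mm inside; top of the low rim 10 mm above the bench. Within 0.12 rad of square to the bench.
- cold_tray: Blue plastic cold tray with pale stripes; fixed, 135 x 160 mm (x by y), origin at the centre of its underside on the bench, z up. Flat floor 4 mm above the bench, 129 x 154 mm inside; top of the low rim 10 mm above the bench. Within 0.12 rad of square to the bench.
- discard_tray: Yellow plastic discard tray with red end rims and a black three-ring hazard sign on its floor; fixed, 135 x 160 mm (x by y), origin at the centre of its underside on the bench, z up. Flat floor 4 mm above the bench, 129 x 154 mm inside; top of the low rim 10 mm above the bench. Within 0.12 rad of square to the bench.
- dropper: Bystander: small amber glass dropper bottle, 32 mm in diameter, 75 mm tall, standing loose on the bench nearest the robot in the middle; origin at the centre of its underside, z up.
- tally: Bystander: round steel hand tally counter with a white face, 46 mm in diameter, 28 mm high, lying loose beside the dropper bottle; origin at the centre of its underside, z up.
Mind the look-alikes: they are no part of the job. There is more than one size of the plate_teal; the one meant has the size given above.

How it is judged (in metres and radians):
At the end, for the whole second after the job is handed in: Each plate at rest, flat (0.1 rad), lid up, on the floor of its place (3 mm): red, purple, straw within 15 mm of the centres of incubator, cold and discard tray; blue-green within 12 mm of the counter disc's centre. Dropper and tally upright, within 20 mm of their start (horizontal distance between plate_red and incubator_tray below 0.015 m and z of plate_red in the frame of incubator_tray between 0.001 and 0.007 m and angle between each of plate_red, plate_purple, plate_straw, plate_teal's own z axis and vertical below 0.1 rad and linear speed of each of plate_red, plate_purple, plate_straw, plate_teal below 0.02 m/s and horizontal distance between plate_purple and cold_tray below 0.015 m and z of plate_purple in the frame of cold_tray between 0.001 and 0.007 m and horizontal distance between plate_straw and discard_tray below 0.015 m and z of plate_straw in the frame of discard_tray between 0.001 and 0.007 m and horizontal distance between plate_teal and counter below 0.012 m and z of plate_teal in the frame of counter between 0.029 and 0.035 m and distance of each of dropper, tally from where it was at the start of the episode below 0.02 m and angle between each of dropper, tally's own z axis and vertical below 0.2 rad); the robot touches nothing.
It fails at once if a culture plate is tipped by more than 0.6 rad (angle between any of plate_red, plate_purple, plate_straw, plate_teal's own z axis and vertical above 0.6 rad).
It fails at once if a culture plate is dropped or knocked (moves faster than 0.6 m/s, a fall of about 18 mm, while the fingers do not touch it) ((linear speed of plate_red above 0.6 m/s and contact force between the fingers and plate_red below 0.05 N) or (linear speed of plate_purple above 0.6 m/s and contact force between the fingers and plate_purple below 0.05 N) or (linear speed of plate_straw above 0.6 m/s and contact force between the fingers and plate_straw below 0.05 N) or (linear speed of plate_teal above 0.6 m/s and contact force between the fingers and plate_teal below 0.05 N)).
It fails at once if the dropper bottle or the tally counter is moved by more than 20 mm or knocked over (distance of any of dropper, tally from where it was at the start of the episode above 0.02 m or angle between any of dropper, tally's own z axis and vertical above 0.5 rad).
It also fails if it takes over 93 s, if anything falls off the work surface, if the arm or the gripper's body presses on something with over 40 N, if the wrist force passes 120 N, or if a joint passes its speed limit or range.

### The arm

A 6-joint arm with a two-finger parallel gripper is mounted at the origin on the work surface. World frame = base frame: x ahead of the robot, y to its left, z up, the work surface at z = 0. Lengths are in m, angles in degrees, forces in N, time in s.
With the tool pointing down it reaches from about 0.35 to 0.975 m from the base axis. Payload 17.4 kg.
Tool frame: the origin (TCP) lies on the centre line of the jaws, within the pads' length; the fingertips stand 22 mm ahead of it and the grasp point (between the pads) lies 3 mm ahead of it; z points along the fingers, y is the line along which they close (so a half turn about z gives the same grasp; the last joint's range is limited). The gripper opens to 85 mm and grips with 20 to 120 N. Pads are 22 mm wide; open, the fingers measure 114 mm over their backs; the gripper's body (76 mm by 85 mm) begins 54 mm behind the grasp point. The pads swing forward as they close: fully open they stand 13 mm farther back than shut.
Start: joints at [-76.937, 6.646, 82.598, -0, 90.757, -2.166], TCP at [0.177, -0.651, 0.253] pointing down, gripper open.
Joint ranges: [-162.19, 162.19], [-47.58, 125.68], [4.15, 143.07], [-65.23, 245.23], [0.69, 171.88], [-170.13, 170.13]. Speed limits (degrees/s): [108.29, 108.29, 127.2, 180, 180, 180].

### API

Orientations are given as [roll, pitch, yaw] about the fixed x, y, z axes, in that order (R = Rz(yaw) Ry(pitch) Rx(roll)).
In Python, from bench import r gives the robot as it stands. The module is installed in compiled form; this text tells all that it offers.
- The arm moves only by the shell command python3 -m crank 'ROWS' [OPENING] [FORCE]. ROWS is JSON, a list of rows, each a list of 6 numbers: the shift along the tool's x, y, z in units of 25 mm (1.0 is 25 mm), then the turn, a rotation vector about the tool's x, y, z in units of 5 degrees (1.0 is 5 degrees). In form: [[dx, dy, dz, ax, ay, az], ...]. A call has 1 to 10 rows; each row is the pose to reach, as a shift and turn from the pose commanded when the call began, along the tool's axes at that moment; what a row does not reach only later rows make up. A row lasts 1/12 s, in which the tool goes at most 41.7 mm and 7.16 degrees, less where a joint would pass 70% of its speed; a pose out of reach is approached as far as the arm can. A call with a gripper value outside its range is refused whole. OPENING is the opening, from 0 (shut) to 1 (fully open), set as the call begins (- or left out, the last holds). The fingers move at their own pace and stop on an object; FORCE is the grip in N (left out, the last holds). Time passes only in rows, so rows that repeat a pose let the fingers close. It gives the time, the measured TCP pose, the force, the opening and the grip force at its end, in the units of the state.
- r.get_state(): the state, without advancing time (a new reading comes with each control period).
- r.capture(name): name is "scene" or "top" or "wrist"; returns a dict with "frame" (480x640x3 uint8, red, green, blue), "z_map" (480x640 float32, m along the optical axis (not along the pixel's ray), 0 where there is no reading), "vertical_fov" (degrees; the focal length in pixels is half the picture's height over the tangent of half this angle, whatever the lens; pixels are square), "cx", "cy" (the principal point, pixels), "view" (4x4, takes a point from world to camera coordinates). Camera axes: x right, y down, z forward; pixel columns grow to the right and rows downward; lengths in m; the calibration is good to about 2 mm. A picture is of the moment at which its call begins.
- r.job_done(): hands the job in; it is judged then, once.
Trained networks look in the newest picture that a camera, given by its name, has taken for a name from the list of things; names that differ only in an ending like _2 or _b are one class to them, and where a whole thing is asked for, a point or a joint stands for the part that bears it (a point fixed in the world has none). Each returns a list of dicts, best first, with "score" (0 to 1); they miss things now and then, are a little off and sometimes report something else, mostly with a low value. They report only what shows in the picture. A call takes as long as a camera call. They do not tell look-alikes from the thing itself.
- r.recognise(camera, target): "rect" ([left, top, right, bottom] in pixels, round what is visible of it).
- r.landmark_of(camera, target): "at" ([column, row] in pixels: a listed point, or the origin of a listed thing).
The state is a dict: "clock": time; "joint_pos": joint angles; "qd": joint speeds; "tau": joint torques, N m; "eef_pos": TCP position; "tcp_rot": TCP orientation; "contact_force": force on the tool from outside, world axes, zero at the start; "ft_torque": the same for the moment, N m; "grip_width": opening from 0.0 (shut) to 1.0 (fully open); "grip_force": force on a finger pad.
Only numpy, scipy, OpenCV 4.12 (cv2) and the standard library are available. Lean on these libraries where they do the work, as an engineer would, in place of code of your own. Each camera call takes 0.05 s, during which the arm holds its last target. There are 200 camera calls.

## Working session

There is one attempt and no reset: what is moved stays moved. The work goes in short steps, Python scripts to look and compute and a shell command to move; the robot and the scene stay as the last step left them, time stands still between calls to the robot, and variables do not carry over. Pictures are saved under pics/ and viewed, at most 14 in all, crops included, and the job is handed in when it is done.

```bash
mkdir -p pics
cat > h.py <<'E'
import numpy as np, cv2
from bench import r
def cap(n,save=None):
    c=r.capture(n)
    if save: cv2.imwrite('pics/'+save,c['frame'][:,:,::-1])
    return c
def world(c,u,v,z=None):
    f=240/np.tan(np.radians(c['vertical_fov'])/2)
    T=np.linalg.inv(np.array(c['view']))
    d=np.array([(u-c['cx'])/f,(v-c['cy'])/f,1.])
    if z is None:
        return (T@np.r_[d*c['z_map'][int(round(v)),int(round(u))],1])[:3]
    w=T[:3,:3]@d
    return T[:3,3]+w*(z-T[2,3])/w[2]
E
python3 - <<'E'
from h import *
for n in ['top','scene']:
    c=cap(n,n+'1.png')
    print(n,c['vertical_fov'],c['cx'],c['cy'],np.linalg.inv(c['view'])[:3].round(3).tolist())
    for t in ['plate_red','plate_purple','plate_straw','plate_teal','counter','incubator_tray','cold_tray','discard_tray','dropper','tally']:
        for d in r.landmark_of(n,t)[:3]:
            print(t,round(d['score'],2),np.round(d['at']).tolist(),world(c,*d['at']).round(3).tolist(), world(c,*d['at'],0).round(3).tolist())
print(r.get_state())
E
```

```text
top 43.745925316564275 322.15833732106495 235.27820766656728 [[0.019, -0.991, 0.134, 0.42], [-1.0, -0.019, 0.0, -0.025], [0.002, -0.134, -0.991, 1.101]]
plate_red 0.56 [426.0, 197.0] [0.636, -0.209, 0.045] [0.645, -0.217, 0.0]
plate_purple 0.92 [421.0, 191.0] [0.647, -0.201, 0.046] [0.657, -0.209, 0.0]
plate_straw 0.82 [179.0, 184.0] [0.651, 0.235, 0.046] [0.661, 0.246, 0.0]
plate_straw 0.25 [443.0, 322.0] [0.415, -0.247, 0.005] [0.415, -0.248, 0.0]
plate_teal 0.73 [482.0, 161.0] [0.71, -0.317, 0.026] [0.717, -0.324, 0.0]
plate_teal 0.55 [425.0, 204.0] [0.623, -0.207, 0.049] [0.632, -0.216, 0.0]
counter 0.84 [186.0, 187.0] [0.645, 0.223, 0.046] [0.655, 0.234, 0.0]
incubator_tray 0.93 [320.0, 196.0] [0.643, -0.019, 0.003] [0.643, -0.018, 0.0]
cold_tray 0.92 [148.0, 306.0] [0.433, 0.29, 0.005] [0.433, 0.292, 0.0]
cold_tray 0.27 [351.0, 311.0] [0.429, -0.075, 0.075] [0.43, -0.079, 0.0]
discard_tray 0.85 [445.0, 321.0] [0.416, -0.25, 0.005] [0.416, -0.251, 0.0]
discard_tray 0.73 [422.0, 197.0] [0.634, -0.202, 0.049] [0.644, -0.21, 0.0]
discard_tray 0.63 [420.0, 190.0] [0.647, -0.199, 0.0
[... 1326 characters left out ...]
 [0.429, -0.08, 0.0]
{'clock': 1.1, 'joint_pos': array([-7.69356488e+01,  6.64638883e+00,  8.25980796e+01, -1.19235148e-03,
        9.07566564e+01, -2.16647690e+00]), 'qd': array([-0.09268853, -0.05388502,  0.08074278,  0.11514881,  0.06935353,
        0.00423805]), 'tau': array([ 5.06906727e-04, -7.31737876e+01, -6.32642841e+01,  6.74358353e-05,
        6.09891449e-04, -8.12458666e-06]), 'eef_pos': array([ 0.17730671, -0.65129884,  0.25329697]), 'tcp_rot': array([-1.79998831e+02,  1.14887479e-03,  1.52308123e+01]), 'contact_force': array([-0.0814118 ,  0.36630898, -0.55050814]), 'ft_torque': array([-0.01383091,  0.00953271, -0.037256  ]), 'grip_force': 0.0, 'grip_width': 0.9975997511972755}
```

View pics/top1.png

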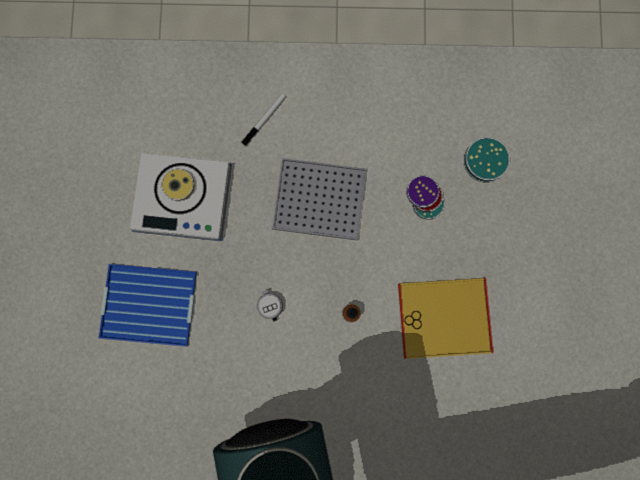

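Run:
```python
import cv2,numpy as np
a=cv2.imread('pics/top1.png')
A=cv2.resize(a[120:260,370:530],(640,560),interpolation=cv2.INTER_CUBIC)
cv2.imwrite('pics/crop1.png',A)
```

```text
(no output)
```

View pics/crop1.png

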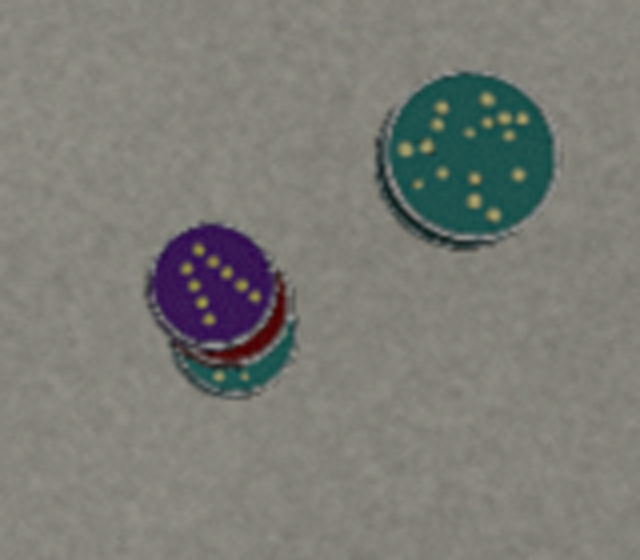

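The top view shows these things that could be confused:
- **Teal:** the bottom of the stack at (430,212) is the small plate I want. The plate alone at (487,159) is a larger look-alike.
- **Purple:** top of the stack at (424,192).
- **Straw:** on the counter at (178,184). The hazard sign and the yellow tray at (445,318) are not plates.
- **Red:** the crescent at (432,203).

The crop confirms the stacking order is purple, red, teal. Next I measure precisely.

```bash
cat >> h.py <<'E'
from scipy.spatial.transform import Rotation as Ro
def go(x,y,z,yaw=None):
    s=r.get_state(); R=Ro.from_euler('xyz',s['tcp_rot'],degrees=True)
    d=R.inv().apply(np.array([x,y,z])-s['eef_pos'])/.025
    a=np.zeros(3)
    if yaw is not None: a=(R.inv()*Ro.from_euler('xyz',[180,0,yaw],degrees=True)).as_rotvec(degrees=True)/5
    print('row',np.r_[d,a].round(2).tolist(),'grip',round(s['grip_width'],3),'clock',round(s['clock'],1))
def disc(c,mask,z):
    "centre and radius (m) of the minimal circle round a mask's biggest blob, on plane z"
    cs=max(cv2.findContours(mask.astype(np.uint8),0,1)[0],key=cv2.contourArea)
    P=np.array([world(c,*p[0],z)[:2] for p in cs])
    (x,y),R=cv2.minEnclosingCircle(P.astype(np.float32)); return np.round([x,y,R],4)
def rect(c,mask,z):
    cs=max(cv2.findContours(mask.astype(np.uint8),0,1)[0],key=cv2.contourArea)
    P=np.array([world(c,*p[0],z)[:2] for p in cs]).astype(np.float32)
    return cv2.minAreaRect(P)
def hsv(c): return cv2.cvtColor(c['frame'],cv2.COLOR_RGB2HSV).astype(int)
def box(u0,v0,u1,v1):
    m=np.zeros((480,640),bool); m[v0:v1,u0:u1]=1; return m
E
python3 - <<'E'
from h import *
c=cap('top'); H,S,V=cv2.split(hsv(c).astype(np.uint8)); H=H.astype(int)
print('pixel',H[184,178],S[184,178],V[184,178],'|',H[185,415],S[185,415],V[185,415],'|',H[205,436],S[205,436],V[205,436],'|',H[216,430],S[216,430],V[216,430],'|',H[165,475],S[165,475],V[165,475])
print('straw',disc(c,box(155,160,205,208)&(S>90),.048))
print('purple',disc(c,box(400,170,450,225)&(H>125)&(H<160)&(S>80),.048))
pr=box(400,170,450,225)&((H<8)|(H>170))&(S>100); tl=box(400,170,450,225)&(H>75)&(H<105)&(S>60)
def fit(m,z,Rr,x0):
    from scipy.optimize import least_squares
    cs=max(cv2.findContours(m.astype(np.uint8),0,1)[0],key=cv2.contourArea)
    P=np.array([world(c,*p[0],z)[:2] for p in cs]); 
    # outer points = those farthest from purple centre
    d=np.hypot(*(P-x0).T); P=P[d>np.percentile(d,50)]
    return P.mean(0).round(3),len(P),least_squares(lambda q:np.hypot(*(P-q).T)-Rr,x0+[-.01,0],loss='soft_l1',f_scale=.001).x.round(4)
x0=disc(c,box(400,170,450,225)&(H>125)&(H<160)&(S>80),.048)[:2]
print('red',fit(pr,.032,.0275,x0),'teal',fit(tl,.016,.0275,x0))
print('bigteal',disc(c,box(455,125,520,190)&(H>75)&(H<105)&(S>60),.02))
ring=box(145,155,215,225)&(V<60)&(S<120); print('ring',disc(c,ring,.032))
print('yellow',rect(c,box(390,260,505,370)&(S>100),.006)); print('blue',rect(c,box(90,250,210,355)&(S>100)&(H>95),.006))
q=np.array([world(c,*p,.01)[:2] for p in [(283,159),(367,168),(359,239),(274,229)]]);print('steel',q.mean(0),q.round(3).tolist())
print('dropper top z',[ world(c,u,v).round(3).tolist() for u,v in [(350,313),(270,305),(178,176),(424,180),(150,200)]])
go(.65,.23,.253,0)
E
```

```text
pixel 60 31 50 | 137 153 85 | 0 231 75 | 88 182 80 | 61 57 112
straw [0.6512 0.2381 0.0274]
purple [ 0.6473 -0.203   0.0282]
red (array([ 0.631, -0.231]), 26, array([ 0.6429, -0.2105])) teal (array([ 0.617, -0.233]), 35, array([ 0.632 , -0.2169]))
bigteal [ 0.7173 -0.3289  0.0385]
ring [0.5872 0.2687 0.0293]
yellow ((0.42190346121788025, -0.24973630905151367), (0.13575142621994019, 0.16152086853981018), 4.653529644012451)
blue ((0.43566325306892395, 0.2912755012512207), (0.16125482320785522, 0.1347288340330124), 85.90213012695312)
steel [ 0.63675443 -0.02039351] [[0.711, 0.052], [0.696, -0.106], [0.562, -0.092], [0.578, 0.065]]
dropper top z [[0.427, -0.074, 0.073], [0.438, 0.066, 0.027], [0.666, 0.238, 0.046], [0.667, -0.206, 0.047], [0.624, 0.29, 0.03]]
row [27.5, -29.05, 0.01, 0.0, -0.0, 3.05] grip 0.998 clock 1.1
```

```bash
python3 -m crank '[[1.2,-1.3,0,0,0,0.5],[2.6,-2.7,0,0,0,1],[4,-4.2,0,0,0,1.5],[5.4,-5.7,0,0,0,2],[6.8,-7.2,0,0,0,2.5],[8.2,-8.7,0,0,0,3.05],[9.6,-10.1,0,0,0,3.05],[11,-11.6,0,0,0,3.05],[12.4,-13.1,0,0,0,3.05],[13.7,-14.5,0,0,0,3.05]]' 0.85 30
python3 - <<'E'
from h import *
c=cap('top'); S=hsv(c)[:,:,1];V=hsv(c)[:,:,2]
print('ring',disc(c,box(145,155,215,214)&(V<60)&(S<120)&(np.arange(480)[:,None]<214),.032))
go(.651,.238,.15,0)
E
```

```text
clock: 1.98
eef_pos: [0.3745, -0.2822, 0.2536]
tcp_rot: [180.0, -0.0, -0.0]
contact_force: [0.7, -1.3, 0.4]
grip_width: 0.848
grip_force: 0.0
ring [0.6471 0.2368 0.0471]
row [11.0, -20.57, 4.2, -0.02, -0.02, 0.03] grip 0.851 clock 2.0
```

```bash
python3 -m crank '[[1,-1.5,0,0,0,0],[2,-3,0,0,0,0],[3,-4.5,0,0,0,0],[4,-6,0,0,0,0],[5,-7.5,0,0,0,0],[6,-9,0,0,0,0],[7,-10.5,0,0,0,0],[8,-12,0,0,0,0],[8,-12,0,0,0,0],[8,-12,0,0,0,0]]'
python3 - <<'E'
from h import *
go(.651,.238,.15,0)
E
```

```text
clock: 2.87
eef_pos: [0.5759, 0.0197, 0.2526]
tcp_rot: [-179.9, 0.0, 0.2]
contact_force: [1.0, -0.3, -0.0]
grip_width: 0.851
grip_force: 0.0
row [3.03, -8.72, 4.11, -0.01, 0.01, 0.04] grip 0.851 clock 2.9
```

```bash
python3 -m crank '[[0.5,-1.3,0.4,0,0,0],[1,-2.6,1,0,0,0],[1.5,-3.9,1.7,0,0,0],[2,-5.2,2.4,0,0,0],[2.5,-6.5,3,0,0,0],[2.8,-7.6,3.6,0,0,0],[3,-8.4,4,0,0,0],[3.03,-8.72,4.1,0,0,0],[3.03,-8.72,4.1,0,0,0]]'
python3 - <<'E'
from h import *
c=cap('wrist','wrist1.png')
print(np.linalg.inv(c['view'])[:3].round(3).tolist())
print([ (d['score'],world(c,*d['at'],.048)) for d in r.landmark_of('wrist','plate_straw')[:2]])
go(.651,.238,.15,0)
E
```

```text
clock: 3.62
eef_pos: [0.6497, 0.2347, 0.1496]
tcp_rot: [180.0, 0.1, 0.1]
contact_force: [0.4, -0.5, -0.1]
grip_width: 0.852
grip_force: 0.0
[[0.001, -0.96, -0.279, 0.72], [-1.0, -0.001, -0.001, 0.235], [0.001, 0.279, -0.96, 0.269]]
[]
row [0.04, -0.2, 0.06, 0.0, -0.01, -0.0] grip 0.852 clock 3.7
```

View pics/wrist1.png

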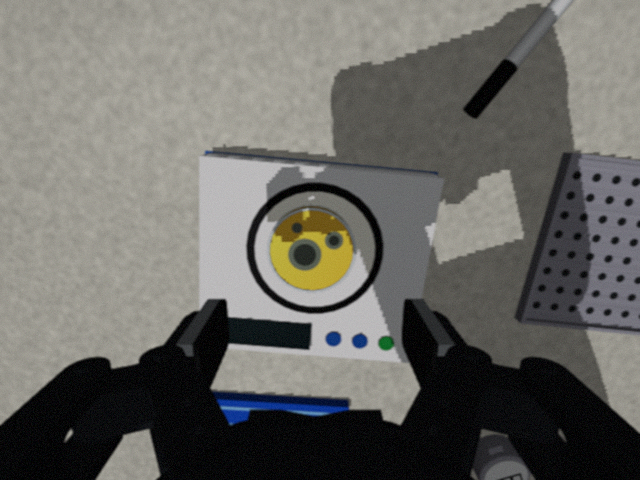

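The wrist view shows the straw plate at (312,248), inside the ring centred at (315,247). The fingertips are at (216,303) and (414,303).

Run:
```python
from h import *
c=cap('wrist'); h=hsv(c); H,S,V=h[:,:,0],h[:,:,1],h[:,:,2]
print('straw',disc(c,box(255,195,370,300)&(S>110)&(H>15)&(H<40),.048))
print('ring',disc(c,box(235,175,395,316)&(V<45),.032))
for b in [(195,295,232,340),(398,295,436,340)]:
    vs,us=np.nonzero(box(*b)&(c['z_map']>0)&(c['z_map']<.17)); P=np.array([world(c,u,v) for u,v in zip(us,vs)]); print(len(P),P.min(0).round(4),P.max(0).round(4),np.percentile(P[:,2],3))
print(r.get_state()['eef_pos'])
```

```text
straw [0.6521 0.2368 0.0271]
ring [0.6474 0.2346 0.0471]
1251 [0.6412 0.2684 0.1356] [0.6616 0.2797 0.1723] 0.13814932269899946
1281 [0.6408 0.1857 0.1359] [0.6616 0.197  0.1721] 0.13821096118826087
[0.6502531  0.23269477 0.15191304]
```

```bash
python3 -m crank '[[0.04,-0.16,0.5,0,0,0],[0.04,-0.16,1.3,0,0,0],[0.04,-0.16,2.1,0,0,0],[0.04,-0.16,2.9,0,0,0],[0.04,-0.16,3.5,0,0,0],[0.04,-0.16,3.8,0,0,0],[0.04,-0.16,3.9,0,0,0],[0.04,-0.16,3.9,0,0,0],[0.04,-0.16,3.9,0,0,0]]'; python3 -m crank '[[0,0,0,0,0,0],[0,0,0,0,0,0],[0,0,0,0,0,0],[0,0,0,0,0,0],[0,0,0,0,0,0],[0,0,0,0,0,0]]' 0.5 20
python3 - <<'E'
from h import *
c=cap('wrist','wrist2.png')
for b in [(150,250,300,440),(330,250,480,440)]:
    vs,us=np.nonzero(box(*b)&(c['z_map']>0)&(hsv(c)[:,:,2]<60)); P=np.array([world(c,u,v) for u,v in zip(us,vs)]); P=P[P[:,2]>.033]; print(len(P),P.min(0).round(4),P.max(0).round(4))
go(.651,.238,.15,0)
E
```

```text
clock: 4.52
eef_pos: [0.6516, 0.2379, 0.0544]
tcp_rot: [-180.0, -0.1, -0.0]
contact_force: [-0.0, -0.5, -0.1]
grip_width: 0.849
grip_force: 0.0
clock: 5.02
eef_pos: [0.6516, 0.238, 0.0548]
tcp_rot: [-180.0, -0.1, -0.0]
contact_force: [-1.5, -0.3, 7.2]
grip_width: 0.665
grip_force: 20.9
11820 [0.639  0.2409 0.0367] [0.6709 0.2881 0.1224]
11663 [0.639  0.1876 0.0331] [0.6777 0.2344 0.1216]
row [-0.02, -0.0, -3.81, -0.01, -0.02, -0.0] grip 0.669 clock 5.1
```

View pics/wrist2.png

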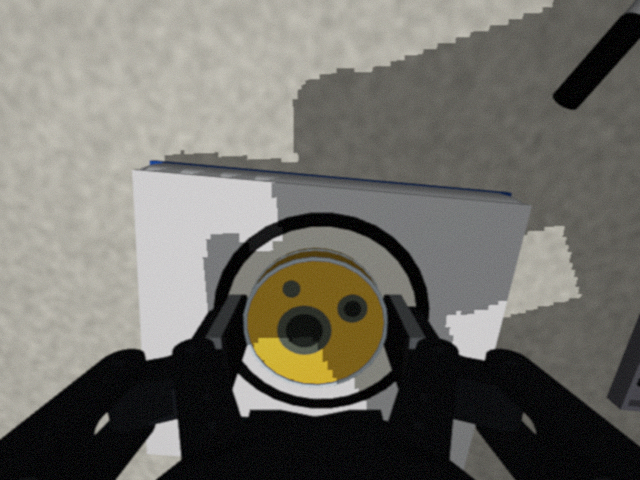

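```bash
python3 -m crank '[[0,0,-0.2,0,0,0],[0,0,-0.5,0,0,0],[0,0,-1,0,0,0],[0,0,-1.6,0,0,0],[0,0,-2.2,0,0,0],[0,0,-2.8,0,0,0],[0,0,-3.4,0,0,0],[0,0,-3.8,0,0,0],[0,0,-4,0,0,0],[0,0,-4,0,0,0]]'
python3 - <<'E'
from h import *
c=cap('wrist','wrist3.png')
s=r.get_state(); print(s['grip_force'],s['contact_force'],s['eef_pos'])
Z=c['z_map'];P=np.array([world(c,u,v) for u,v in [(315,280),(280,310),(350,310),(315,350)]]);print('lid',P.round(4).tolist())
for b in [(190,285,244,330),(386,285,440,330)]:
    vs,us=np.nonzero(box(*b)&(Z>0)&(Z<.19)&(hsv(c)[:,:,2]<60)&(hsv(c)[:,:,1]<150)); Q=np.array([world(c,u,v) for u,v in zip(us,vs)]); print(len(Q),Q.min(0).round(4))
go(.422,-.25,.15,0)
E
python3 -c "
import cv2;a=cv2.imread('pics/wrist3.png');cv2.imwrite('pics/w3c.png',a[200:440,120:520])"
```

```text
clock: 5.9
eef_pos: [0.6515, 0.2379, 0.1549]
tcp_rot: [-180.0, -0.1, -0.0]
contact_force: [0.5, 0.2, 0.5]
grip_width: 0.665
grip_force: 21.6
21.616776287555695 [ 0.83612395 -0.3490571  -0.25621599] [0.65112886 0.23786619 0.15361314]
lid [[0.6704, 0.2375, 0.1455], [0.6579, 0.2514, 0.1461], [0.6577, 0.2236, 0.1456], [0.6394, 0.2375, 0.1452]]
857 [0.6503 0.2658 0.1408]
880 [0.651  0.1955 0.1397]
row [-9.16, 19.52, 0.14, -0.0, -0.0, -0.0] grip 0.67 clock 6.0
```

View pics/w3c.png

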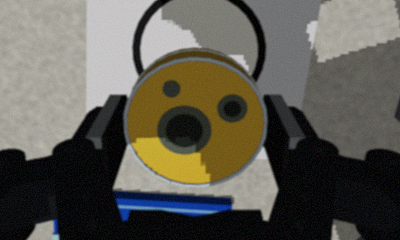

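```bash
python3 -m crank '[[-0.3,0.6,0,0,0,0],[-0.8,1.7,0,0,0,0],[-1.4,3,0,0,0,0],[-2,4.3,0,0,0,0],[-2.6,5.6,0,0,0,0],[-3.2,6.9,0,0,0,0],[-3.8,8.2,0,0,0,0],[-4.4,9.5,0,0,0,0],[-5,10.8,0,0,0,0],[-5.6,12.1,0,0,0,0]]';  python3 - <<'E'
from h import *
go(.422,-.25,.06,0)
E
```

```text
clock: 6.78
eef_pos: [0.5096, -0.0658, 0.1523]
tcp_rot: [-180.0, 0.1, -0.0]
contact_force: [0.5, 0.2, 0.6]
grip_width: 0.668
grip_force: 21.6
row [-3.5, 7.37, 3.69, -0.0, 0.01, -0.0] grip 0.668 clock 6.8
```

```bash
python3 -m crank '[[-0.5,1.2,0,0,0,0],[-1.1,2.4,0,0,0,0],[-1.7,3.6,0,0,0,0],[-2.3,4.8,0,0,0,0],[-2.8,6,0.2,0,0,0],[-3.2,6.8,0.8,0,0,0],[-3.5,7.3,1.6,0,0,0],[-3.5,7.35,2.4,0,0,0],[-3.5,7.35,3,0,0,0],[-3.5,7.35,3.4,0,0,0]]'
python3 - <<'E'
from h import *
c=cap('top')
S=hsv(c)
m=box(380,250,520,375)&(S[:,:,1]>100)
print(rect(c,m,.006)); go(.422,-.25,.03,0)
print([(round(d['score'],2),world(c,*d['at'],.05).round(3)) for d in r.landmark_of('top','plate_straw')[:2]])
w=cap('wrist','w4.png')
E
```

```text
clock: 7.62
eef_pos: [0.4222, -0.2481, 0.0657]
tcp_rot: [-179.9, 0.1, -0.1]
contact_force: [-0.0, -0.3, -0.8]
grip_width: 0.667
grip_force: 21.6
((0.40807655453681946, -0.2700146734714508), (0.1720285266637802, 0.22406941652297974), 1.0688424110412598)
row [0.0, 0.1, 1.38, -0.03, 0.04, -0.01] grip 0.67 clock 7.7
[(0.31, array([ 0.629, -0.018,  0.05 ]))]
```

View pics/w4.png

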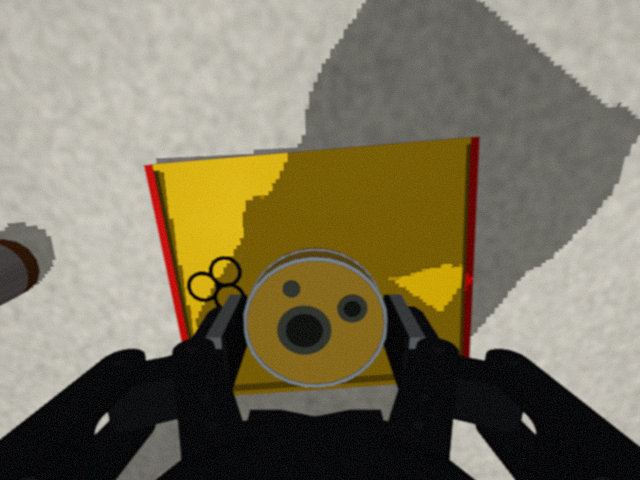

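The plate is held level above the discard tray, with the disc at (315,320). Now I lower it.

```bash
python3 -m crank '[[0,0.05,0.4,0,0,0],[0,0.05,0.8,0,0,0],[0,0.05,1.1,0,0,0],[0,0.05,1.3,0,0,0],[0,0.05,1.4,0,0,0],[0,0.05,1.45,0,0,0],[0,0.05,1.47,0,0,0],[0,0.05,1.47,0,0,0],[0,0.05,1.47,0,0,0]]'; python3 -c "
from h import *
for i in range(2): cap('top'); s=r.get_state(); print(s['eef_pos'],s['contact_force'])"
```

```text
clock: 8.52
eef_pos: [0.4236, -0.2497, 0.0319]
tcp_rot: [180.0, -0.0, -0.0]
contact_force: [-0.4, 0.2, -1.2]
grip_width: 0.671
grip_force: 21.6
[ 0.42355617 -0.24969368  0.0319007 ] [-0.4648033   0.40082855 -0.12645213]
[ 0.42352935 -0.24968101  0.03187101] [0.78385985 0.73122665 0.11100738]
```

```bash
python3 -m crank '[[0,0,0.06,0,0,0],[0,0,0.08,0,0,0],[0,0,0.08,0,0,0],[0,0,0.08,0,0,0]]'; python3 -m crank '[[0,0,0.04,0,0,0],[0,0,0.08,0,0,0],[0,0,0.08,0,0,0],[0,0,0.08,0,0,0]]'
```

```text
clock: 8.95
eef_pos: [0.4234, -0.2496, 0.0295]
tcp_rot: [-180.0, 0.0, -0.0]
contact_force: [-0.2, -0.1, -0.2]
grip_width: 0.668
grip_force: 21.6
clock: 9.28
eef_pos: [0.4234, -0.2496, 0.0275]
tcp_rot: [-180.0, 0.0, -0.0]
contact_force: [-0.3, -0.2, 0.0]
grip_width: 0.667
grip_force: 21.6
```

```bash
python3 -m crank '[[0,0,0.03,0,0,0],[0,0,0.06,0,0,0],[0,0,0.06,0,0,0],[0,0,0.06,0,0,0]]'; python3 -m crank '[[0,0,0.03,0,0,0],[0,0,0.05,0,0,0],[0,0,0.05,0,0,0],[0,0,0.05,0,0,0]]'
```

```text
clock: 9.62
eef_pos: [0.4236, -0.2497, 0.0267]
tcp_rot: [180.0, -0.0, -0.0]
contact_force: [-3.8, 1.1, 8.7]
grip_width: 0.666
grip_force: 22.3
clock: 9.95
eef_pos: [0.4236, -0.2498, 0.0265]
tcp_rot: [180.0, -0.0, -0.0]
contact_force: [-11.5, 5.8, 25.4]
grip_width: 0.664
grip_force: 23.8
```

```bash
python3 -m crank '[[0,0,-0.05,0,0,0],[0,0,-0.05,0,0,0],[0,0,-0.05,0,0,0],[0,0,-0.05,0,0,0],[0,0,-0.05,0,0,0],[0,0,-0.05,0,0,0]]' 0.85; python3 -m crank '[[0,0,-0.3,0,0,0],[0,0,-0.8,0,0,0],[0,0,-1.6,0,0,0],[0,0,-2.6,0,0,0],[0,0,-3.6,0,0,0],[0,0,-4.4,0,0,0],[0,0,-4.8,0,0,0],[0,0,-4.8,0,0,0]]'
python3 - <<'E'
from h import *
c=cap('wrist','w5.png');s=hsv(c)
f=cv2.HoughCircles(cv2.GaussianBlur(cv2.cvtColor(c['frame'],7),(5,5),0),cv2.HOUGH_GRADIENT,1,60,param1=80,param2=25,minRadius=28,maxRadius=80)
print(f[0][:4] if f is not None else None,[(round(d['score'],2),world(c,*d['at'],.02).round(3)) for d in r.landmark_of('wrist','plate_straw')[:2]])
m=box(60,60,600,420)&(s[:,:,1]>130); print(rect(c,m,.006))
go(.6473,-.203,.15)
E
```

```text
clock: 10.45
eef_pos: [0.4233, -0.2496, 0.0258]
tcp_rot: [-180.0, 0.0, -0.0]
contact_force: [0.6, 0.1, 1.3]
grip_width: 0.848
grip_force: 0.0
clock: 11.12
eef_pos: [0.4242, -0.2501, 0.1492]
tcp_rot: [179.9, -0.2, -0.0]
contact_force: [0.2, 0.5, 0.3]
grip_width: 0.851
grip_force: 0.0
None [(0.59, array([ 0.427, -0.249,  0.02 ]))]
((0.37664926052093506, -0.20748838782310486), (0.36372244358062744, 0.2366204708814621), 89.86066436767578)
row [8.96, -1.86, -0.17, 0.0, 0.0, 0.0] grip 0.848 clock 11.2
```

View pics/w5.png

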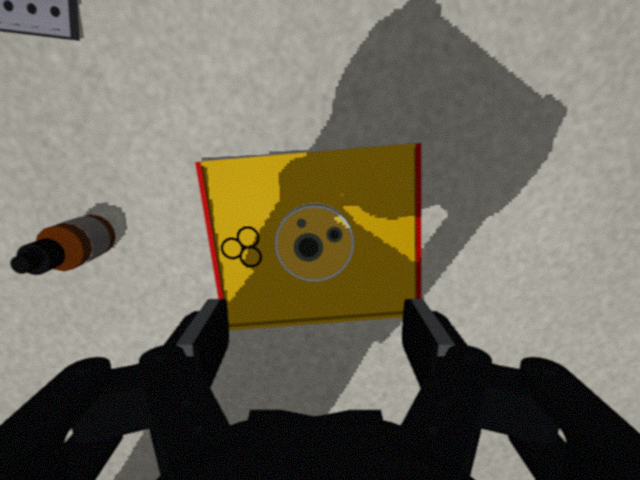

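The straw plate lies flat in the middle of the discard tray, at (314,242). Next is the stack, with yaw 40 so the jaws close across the lean.

```bash
python3 -m crank '[[0.8,-0.1,0,0,0,-1],[1.9,-0.4,0,0,0,-2],[3.1,-0.7,-0.2,0,0,-3],[4.3,-0.9,-0.2,0,0,-4],[5.5,-1.2,-0.2,0,0,-5],[6.7,-1.4,-0.2,0,0,-6],[7.8,-1.7,-0.2,0,0,-7],[8.6,-1.8,-0.2,0,0,-8],[8.96,-1.86,-0.2,0,0,-8],[8.96,-1.86,-0.2,0,0,-8]]' 0.82 20
python3 - <<'E'
from h import *
c=cap('wrist','w6.png');h=hsv(c);H,S,V=h[:,:,0],h[:,:,1],h[:,:,2]
m=box(200,150,450,400)&(H>120)&(H<165)&(S>80); print('purple',m.sum(),disc(c,m,.048))
for n,m in [('L',box(190,285,240,340)),('R',box(390,285,450,340))]:
    vs,us=np.nonzero(m&(c['z_map']>0)&(c['z_map']<.17)); P=np.array([world(c,u,v) for u,v in zip(us,vs)]);
    if len(P): print(n,P.mean(0).round(4),P[:,2].min())
s=r.get_state();print(s['eef_pos'],s['tcp_rot'],s['joint_pos'][5])
E
```

```text
clock: 12.05
eef_pos: [0.648, -0.2026, 0.1488]
tcp_rot: [-179.9, 0.1, 39.9]
contact_force: [-0.2, 1.0, 0.2]
grip_width: 0.822
grip_force: 0.0
purple 5431 [ 0.6474 -0.2048  0.0269]
L [ 0.6296 -0.1692  0.1506] 0.13202781315790435
R [ 0.6781 -0.2271  0.1512] 0.13257462742964363
[ 0.64700615 -0.20295375  0.14929363] [-1.79877631e+02  7.80594930e-02  3.98465174e+01] 30.58544387577609
```

View pics/w6.png

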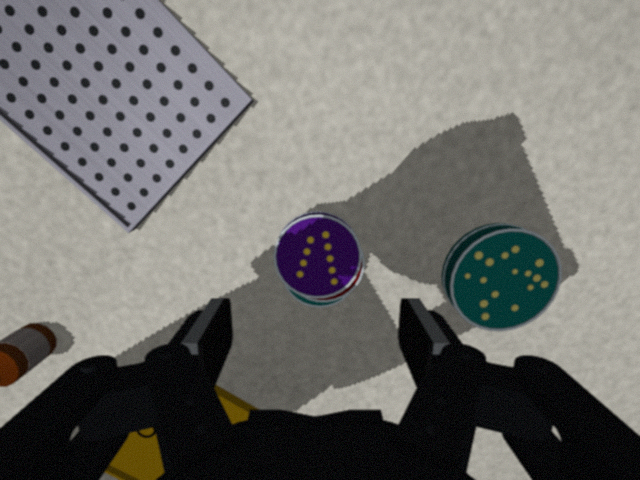

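The purple lid is at (318,255) with the red and teal crescents below it. The big look-alike is clear to the right at (503,278). Descending on purple.

```bash
python3 -m crank '[[-0.03,0.04,0.5,0,0,0],[-0.03,0.04,1.2,0,0,0],[-0.03,0.04,2,0,0,0],[-0.03,0.04,2.8,0,0,0],[-0.03,0.04,3.3,0,0,0],[-0.03,0.04,3.6,0,0,0],[-0.03,0.04,3.7,0,0,0],[-0.03,0.04,3.7,0,0,0],[-0.03,0.04,3.7,0,0,0]]'; python3 -m crank '[[0,0,0,0,0,0],[0,0,0,0,0,0],[0,0,0,0,0,0],[0,0,0,0,0,0],[0,0,0,0,0,0],[0,0,-0.02,0,0,0]]' 0.5 20;  python3 - <<'E'
from h import *
c=cap('wrist','w7.png')
E
```

```text
clock: 12.85
eef_pos: [0.6478, -0.2047, 0.0596]
tcp_rot: [179.9, -0.0, 40.0]
contact_force: [-0.7, 0.4, 1.1]
grip_width: 0.819
grip_force: 0.0
clock: 13.35
eef_pos: [0.6479, -0.2046, 0.0601]
tcp_rot: [179.9, -0.0, 40.0]
contact_force: [-0.1, 0.2, 0.1]
grip_width: 0.664
grip_force: 21.2
```

View pics/w7.png

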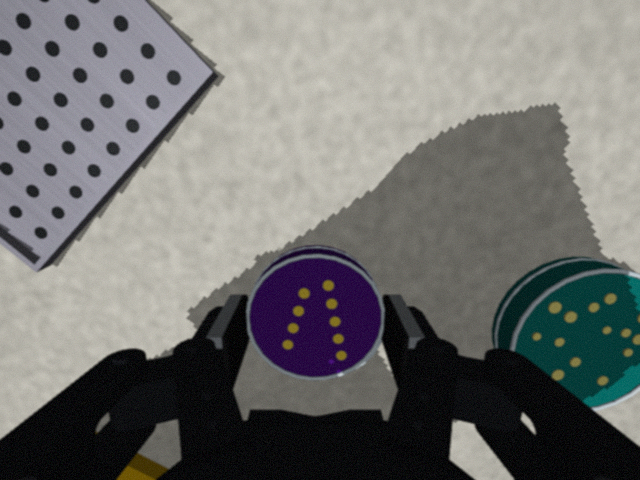

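Purple is held squarely at (316,316). Now I lift it slowly.

```bash
python3 -m crank '[[0,0,-0.1,0,0,0],[0,0,-0.3,0,0,0],[0,0,-0.6,0,0,0],[0,0,-1,0,0,0],[0,0,-1.6,0,0,0],[0,0,-2.3,0,0,0],[0,0,-3,0,0,0],[0,0,-3.6,0,0,0],[0,0,-4,0,0,0],[0,0,-4,0,0,0]]' - 30
python3 - <<'E'
from h import *
c=cap('wrist','w8.png')
c=cap('top','t2.png')
go(.4357,.2913,.15,0)
E
```

```text
clock: 14.23
eef_pos: [0.6482, -0.2047, 0.1624]
tcp_rot: [179.8, -0.1, 40.0]
contact_force: [0.2, -0.3, 1.2]
grip_width: 0.657
grip_force: 31.9
row [6.25, -20.64, 0.36, 0.0, -0.0, 8.0] grip 0.655 clock 14.3
```

View pics/w8.png

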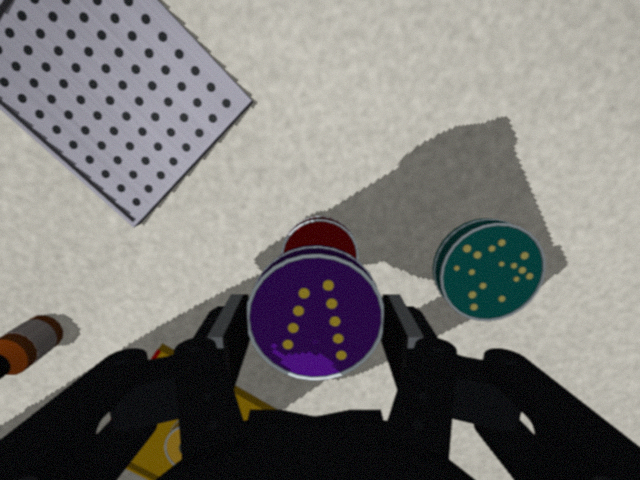

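```bash
python3 -m crank '[[0.2,-0.7,0,0,0,0.5],[0.5,-1.8,0,0,0,1.5],[0.9,-3.1,0,0,0,2.5],[1.3,-4.4,0,0,0,3.5],[1.7,-5.7,0,0,0,4.5],[2.1,-7,0,0,0,5.5],[2.5,-8.3,0,0,0,6.5],[2.9,-9.6,0,0,0,7.5],[3.3,-10.9,0,0,0,8],[3.7,-12.2,0,0,0,8]]';  python3 - <<'E'
from h import *
go(.4357,.2913,.07,0)
E
```

```text
clock: 15.17
eef_pos: [0.521, 0.09, 0.1578]
tcp_rot: [180.0, 0.1, -0.2]
contact_force: [0.3, 0.2, -0.1]
grip_width: 0.653
grip_force: 32.0
row [-3.44, -8.04, 3.52, 0.0, 0.02, -0.04] grip 0.653 clock 15.2
```

```bash
python3 -m crank '[[-0.6,-1.3,0,0,0,0],[-1.2,-2.6,0,0,0,0],[-1.8,-3.9,0,0,0,0],[-2.4,-5.2,0,0,0,0],[-2.9,-6.4,0.2,0,0,0],[-3.2,-7.4,0.8,0,0,0],[-3.4,-7.9,1.6,0,0,0],[-3.44,-8.04,2.5,0,0,0],[-3.44,-8.04,3.2,0,0,0],[-3.44,-8.04,3.5,0,0,0]]';  python3 -m crank '[[0,0,0.4,0,0,0],[0,0,0.8,0,0,0],[0,0,1,0,0,0],[0,0,1.1,0,0,0],[0,0,1.1,0,0,0],[0,0,1.1,0,0,0]]';python3 - <<'E'
from h import *
cap('top','t3.png');go(.4357,.2913,.032,0)
E
```

```text
clock: 16.0
eef_pos: [0.4348, 0.2893, 0.0679]
tcp_rot: [179.9, 0.2, 0.0]
contact_force: [-0.3, 0.1, -0.0]
grip_width: 0.658
grip_force: 32.0
clock: 16.5
eef_pos: [0.4368, 0.2898, 0.0446]
tcp_rot: [-180.0, -0.0, -0.0]
contact_force: [-0.4, -0.1, -0.8]
grip_width: 0.659
grip_force: 32.0
row [-0.04, -0.06, 0.51, -0.01, -0.01, -0.01] grip 0.658 clock 16.6
```

```bash
python3 -m crank '[[-0.02,-0.05,0.1,0,0,0],[-0.02,-0.05,0.2,0,0,0],[-0.02,-0.05,0.3,0,0,0],[-0.02,-0.05,0.35,0,0,0],[-0.02,-0.05,0.35,0,0,0]]'; python3 -m crank '[[0,0,0.05,0,0,0],[0,0,0.08,0,0,0],[0,0,0.08,0,0,0],[0,0,0.08,0,0,0]]'
```

```text
clock: 16.97
eef_pos: [0.4358, 0.2909, 0.0349]
tcp_rot: [180.0, 0.0, -0.0]
contact_force: [-0.6, 0.8, -0.1]
grip_width: 0.659
grip_force: 32.0
clock: 17.3
eef_pos: [0.436, 0.291, 0.0333]
tcp_rot: [180.0, 0.0, -0.0]
contact_force: [0.3, 0.1, 0.4]
grip_width: 0.657
grip_force: 32.0
```

```bash
python3 -m crank '[[0,0,0.04,0,0,0],[0,0,0.06,0,0,0],[0,0,0.06,0,0,0],[0,0,0.06,0,0,0]]'; python3 -m crank '[[0,0,0.02,0,0,0],[0,0,0.04,0,0,0],[0,0,0.04,0,0,0],[0,0,0.04,0,0,0]]'
```

```text
clock: 17.63
eef_pos: [0.4361, 0.2911, 0.0322]
tcp_rot: [-180.0, -0.0, -0.0]
contact_force: [-2.0, -1.1, 5.3]
grip_width: 0.658
grip_force: 32.5
clock: 17.97
eef_pos: [0.4362, 0.2911, 0.0321]
tcp_rot: [-180.0, -0.0, -0.0]
contact_force: [-8.2, -4.5, 18.3]
grip_width: 0.654
grip_force: 33.7
```

Contact. I release and go back to the stack for red.

```bash
python3 -m crank '[[0,0,-0.05,0,0,0],[0,0,-0.05,0,0,0],[0,0,-0.05,0,0,0],[0,0,-0.05,0,0,0],[0,0,-0.05,0,0,0],[0,0,-0.05,0,0,0]]' 0.82 20; python3 -m crank '[[0,0,-0.3,0,0,0],[0,0,-0.8,0,0,0],[0,0,-1.6,0,0,0],[0,0,-2.6,0,0,0],[0,0,-3.6,0,0,0],[0,0,-4.4,0,0,0],[0,0,-4.8,0,0,0],[0,0,-4.8,0,0,0]]'
python3 - <<'E'
from h import *
c=cap('wrist','w9.png');h=hsv(c);H,S=h[:,:,0],h[:,:,1]
print('purple',disc(c,box(200,120,450,400)&(H>122)&(H<165)&(S>80),.02))
m=cv2.morphologyEx((box(100,60,560,400)&(H>100)&(H<121)&(S>120)).astype(np.uint8),cv2.MORPH_CLOSE,np.ones((9,9)))
print('tray',rect(c,m,.006))
go(.6429,-.2105,.15,40)
E
```

```text
clock: 18.47
eef_pos: [0.4359, 0.2909, 0.0319]
tcp_rot: [180.0, 0.0, -0.0]
contact_force: [0.4, 0.5, 0.5]
grip_width: 0.819
grip_force: 0.0
clock: 19.13
eef_pos: [0.4367, 0.2915, 0.1553]
tcp_rot: [-179.9, -0.2, -0.0]
contact_force: [0.1, 0.9, -0.4]
grip_width: 0.816
grip_force: 0.0
purple [0.4361 0.2906 0.0268]
tray ((0.3975849151611328, 0.27997133135795593), (0.22109660506248474, 0.407588928937912), 0.0888414978981018)
row [8.27, 20.06, 0.12, -0.01, -0.02, -8.0] grip 0.818 clock 19.2
```

```bash
python3 -m crank '[[0.5,1.2,0,0,0,0],[1,2.5,0,0,0,0],[1.5,3.8,0,0,0,-0.5],[2,5.1,0,0,0,-1],[2.5,6.4,0,0,0,-1.5],[3,7.7,0,0,0,-2],[3.5,9,0,0,0,-2.5],[4.1,10.2,0,0,0,-3],[4.6,11.4,0,0,0,-3.5],[5.2,12.6,0,0,0,-4]]'
python3 - <<'E'
from h import *
go(.6429,-.2105,.15,36)
E
```

```text
clock: 20.02
eef_pos: [0.5655, -0.0257, 0.1503]
tcp_rot: [-179.9, 0.1, 20.1]
contact_force: [1.0, 0.0, 0.0]
grip_width: 0.821
grip_force: 0.0
row [0.37, 8.0, 0.01, -0.01, 0.02, -3.18] grip 0.821 clock 20.0
```

```bash
python3 -m crank '[[0,1.2,0,0,0,-0.5],[0.1,2.5,0,0,0,-1],[0.2,3.8,0,0,0,-1.5],[0.3,5.1,0,0,0,-2],[0.37,6.4,0,0,0,-2.5],[0.37,7.4,0,0,0,-3],[0.37,8,0,0,0,-3.18],[0.37,8,0,0,0,-3.18],[0.37,8,0,0,0,-3.18]]'
python3 - <<'E'
from h import *
c=cap('wrist','w10.png');h=hsv(c);H,S=h[:,:,0],h[:,:,1]
m=box(220,170,420,320)&((H<10)|(H>165))&(S>110); print('red',m.sum(),disc(c,m,.032))
s=r.get_state(); yaw=np.radians(s['tcp_rot'][2]); ty=np.array([np.sin(yaw),-np.cos(yaw)]); tx=np.array([np.cos(yaw),np.sin(yaw)])
F=[]
for b in [(190,285,240,340),(390,285,450,340)]:
    vs,us=np.nonzero(box(*b)&(c['z_map']>0)&(c['z_map']<.17)); P=np.array([world(c,u,v) for u,v in zip(us,vs)]); F.append(P.mean(0)[:2])
p=disc(c,m,.032)[:2]
print('fingers mid to red along ty (units)',(p-np.mean(F,0))@ty/.025,'tcp to red tx',(p-s['eef_pos'][:2])@tx/.025, s['eef_pos'],s['tcp_rot'][2])
t=box(200,150,430,360)&(H>75)&(H<105)&(S>60); print('teal',t.sum())
E
```

```text
clock: 20.77
eef_pos: [0.6423, -0.2091, 0.1501]
tcp_rot: [-179.9, 0.1, 35.8]
contact_force: [0.2, 0.5, -0.3]
grip_width: 0.82
grip_force: 0.0
red 4371 [ 0.6426 -0.2143  0.0266]
fingers mid to red along ty (units) 0.15909801259804054 tcp to red tx -0.12932020119070667 [ 0.64233581 -0.20841146  0.15051424] 35.83176168298139
teal 511
```

View pics/w10.png

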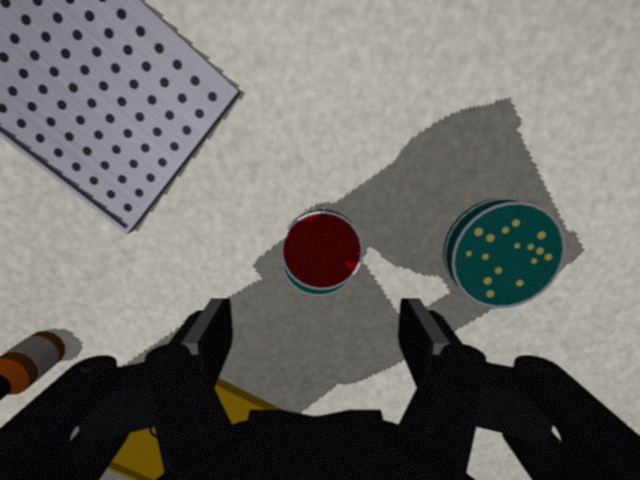

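Red is at (321,249) and its lean on teal lies along the tool x axis. The tips stay above teal.

```bash
python3 -m crank '[[-0.1,0.14,0.5,0,0,0],[-0.1,0.14,1.3,0,0,0],[-0.1,0.14,2.2,0,0,0],[-0.1,0.14,3.1,0,0,0],[-0.1,0.14,3.7,0,0,0],[-0.1,0.14,4.1,0,0,0],[-0.1,0.14,4.25,0,0,0],[-0.1,0.14,4.25,0,0,0],[-0.1,0.14,4.25,0,0,0]]'; python3 -m crank '[[0,0,0,0,0,0],[0,0,0,0,0,0],[0,0,0,0,0,0],[0,0,0,0,0,0],[0,0,0,0,0,0],[0,0,0,0,0,0]]' 0.5 20; python3 -m crank '[[0,0,-0.1,0,0,0],[0,0,-0.3,0,0,0],[0,0,-0.6,0,0,0],[0,0,-1,0,0,0],[0,0,-1.6,0,0,0],[0,0,-2.3,0,0,0],[0,0,-3,0,0,0],[0,0,-3.6,0,0,0],[0,0,-4,0,0,0],[0,0,-4,0,0,0]]' - 30
python3 - <<'E'
from h import *
c=cap('wrist','w11.png');h=hsv(c);H,S=h[:,:,0],h[:,:,1]
m=box(220,240,420,400)&((H<10)|(H>165))&(S>110)
print('red px',m.sum()); vs,us=np.nonzero(m); P=np.array([world(c,u,v) for u,v in zip(us[::40],vs[::40])]); A=np.c_[P[:,:2],np.ones(len(P))]; print('lid z',P[:,2].mean(),'slope',np.linalg.lstsq(A,P[:,2],rcond=None)[0][:2])
go(.637,-.0204,.09,0)
E
```

```text
clock: 21.57
eef_pos: [0.6433, -0.2132, 0.0468]
tcp_rot: [179.9, -0.0, 35.9]
contact_force: [0.8, -0.2, -0.7]
grip_width: 0.821
grip_force: 0.0
clock: 22.07
eef_pos: [0.6435, -0.2133, 0.0475]
tcp_rot: [179.9, -0.1, 35.9]
contact_force: [-1.4, 0.4, 6.1]
grip_width: 0.658
grip_force: 20.1
clock: 22.9
eef_pos: [0.6437, -0.2134, 0.1492]
tcp_rot: [179.8, -0.1, 35.9]
contact_force: [-0.2, -0.3, -0.4]
grip_width: 0.642
grip_force: 31.8
red px 11870
lid z 0.13199196731792293 slope [0.09333175 0.15681337]
row [4.32, -6.4, 2.28, 0.01, -0.02, 7.18] grip 0.645 clock 22.9
```

View pics/w11.png

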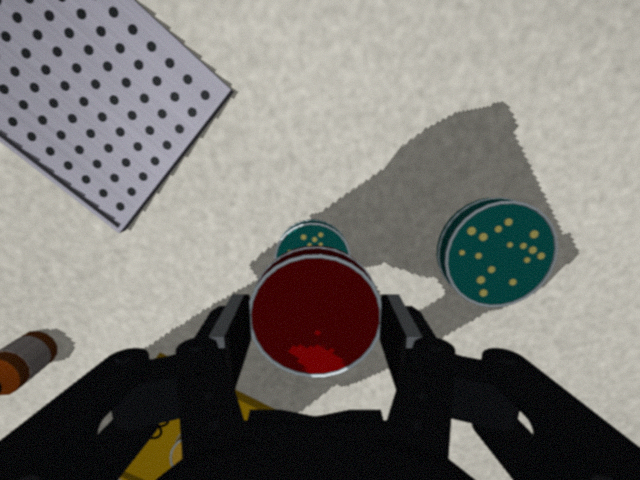

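```bash
cat >> h.py <<'E'
def lid(lohue,hihue,b=(240,240,395,400),smin=80):
    "mean height, tilt components (tool x, tool y) and grip of the held lid, by plane fit"
    c=cap('wrist');h=hsv(c);H,S=h[:,:,0],h[:,:,1]
    m=box(*b)&((H>=lohue)&(H<=hihue) if lohue<hihue else (H>=lohue)|(H<=hihue))&(S>smin)
    m=cv2.erode(m.astype(np.uint8),np.ones((9,9)))
    vs,us=np.nonzero(m); P=np.array([world(c,u,v) for u,v in zip(us[::20],vs[::20])])
    k=np.linalg.lstsq(np.c_[P[:,:2],np.ones(len(P))],P[:,2],rcond=None)[0]
    s=r.get_state();y=np.radians(s['tcp_rot'][2])
    print('lid c',P.mean(0).round(4),'slope tx,ty',np.round([k[0]*np.cos(y)+k[1]*np.sin(y),k[0]*np.sin(y)-k[1]*np.cos(y)],3),'tcp',s['eef_pos'].round(4),s['grip_width'].round(3))
E
python3 -c "
from h import *
lid(165,10)"
```

```text
Traceback (most recent call last):
  File "h.py", line 42, in lid
    print('lid c',P.mean(0).round(4),'slope tx,ty',np.round([k[0]*np.cos(y)+k[1]*np.sin(y),k[0]*np.sin(y)-k[1]*np.cos(y)],3),'tcp',s['eef_pos'].round(4),s['grip_width'].round(3))
                                                                                                                                                         ^^^^^^^^^^^^^^^^^^^^^
AttributeError: 'float' object has no attribute 'round'
```

Red is held and looks level at (315,312). Teal is left at (313,240). I fix the print in the helper and move over the incubator tray.

```bash
sed -i "s/s\['grip_width'\].round(3)/round(s['grip_width'],3)/" h.py; python3 -c "
from h import *
lid(165,10,(270,270,365,360),110)"; python3 -m crank '[[0.3,-0.5,0,0,0,0.6],[0.9,-1.3,0,0,0,1.6],[1.6,-2.3,0,0,0,2.6],[2.3,-3.4,0,0,0,3.6],[3,-4.4,0.2,0,0,4.6],[3.6,-5.4,0.6,0,0,5.6],[4.1,-6.1,1.1,0,0,6.6],[4.32,-6.4,1.7,0,0,7.18],[4.32,-6.4,2.2,0,0,7.18],[4.32,-6.4,2.2,0,0,7.18]]';python3 -c "
from h import *
lid(165,10,(270,270,365,360),110);go(.637,-.0204,.04,0)"
```

```text
lid c [ 0.6431 -0.2138  0.1285] slope tx,ty [ 0.372 -0.002] tcp [ 0.6426 -0.213   0.145 ] 0.648
clock: 23.88
eef_pos: [0.6351, -0.02, 0.0869]
tcp_rot: [-180.0, 0.3, 0.1]
contact_force: [-0.1, 0.0, -1.5]
grip_width: 0.64
grip_force: 31.9
lid c [ 0.6345 -0.0212  0.0688] slope tx,ty [-0.005  0.001] tcp [ 0.6357 -0.0206  0.0887] 0.647
row [0.06, -0.01, 1.95, -0.0, 0.04, 0.02] grip 0.647 clock 23.9
```

```bash
python3 -c "
from h import *
lid(165,10,(270,270,365,360),110);lid(165,10,(270,270,365,360),110);c=cap('wrist','w12.png')
Z=c['z_map'];print([[round(float(Z[v,u]),4) for u in range(260,375,20)] for v in range(260,380,15)])
m=hsv(c)[:,:,1]>0
"
```

```text
lid c [ 0.6356 -0.0216  0.0714] slope tx,ty [ 0.368 -0.005] tcp [ 0.6364 -0.021   0.0901] 0.65
lid c [ 0.6363 -0.022   0.0731] slope tx,ty [ 0.507 -0.006] tcp [ 0.6368 -0.0211  0.091 ] 0.646
[[0.2193, 0.1508, 0.1451, 0.144, 0.1429, 0.219], [0.1581, 0.148, 0.1465, 0.1466, 0.1463, 0.148], [0.1486, 0.1489, 0.1489, 0.1485, 0.1482, 0.1485], [0.1516, 0.1506, 0.15, 0.1504, 0.1494, 0.1511], [0.1523, 0.1521, 0.1512, 0.1529, 0.1512, 0.1511], [0.1533, 0.1541, 0.154, 0.1546, 0.1556, 0.1546], [0.1549, 0.1567, 0.1565, 0.1569, 0.1572, 0.1563], [0.244, 0.1574, 0.158, 0.1596, 0.1574, 0.2324]]
```

View pics/w12.png

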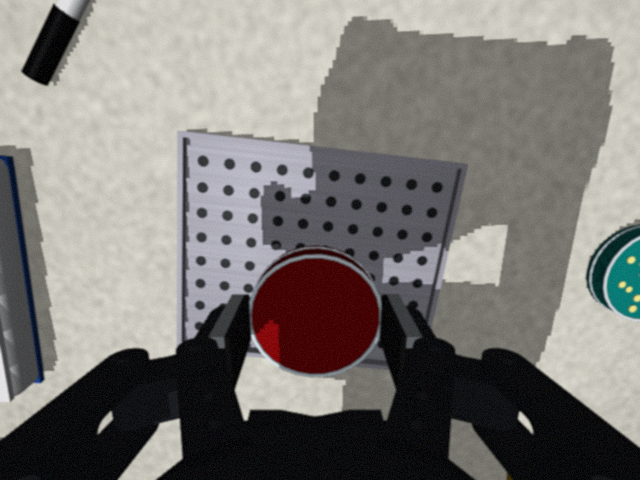

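```bash
python3 -c "
from h import *
c=cap('wrist')
P=np.array([world(c,u,v) for v in range(270,366,6) for u in range(285,350,6)])
k=np.linalg.lstsq(np.c_[P[:,:2],np.ones(len(P))],P[:,2],rcond=None)[0];print(k,P.mean(0),P.min(0),P.max(0));print(np.linalg.inv(c['view']).round(3)[:3].tolist())
print([world(c,315,v).round(4).tolist() for v in (265,290,315,340,365)])
m=hsv(c);print(m[270:366:20,300:340:10,0].tolist())
print(r.get_state()['eef_pos'])
"
```

```text
[ 0.00366128 -0.00137815  0.07088093] [ 0.63615883 -0.02161954  0.07323987] [ 0.61417355 -0.03497343  0.0717321 ] [ 0.65725952 -0.00830234  0.07518301]
[[0.0, -0.961, -0.276, 0.707], [-1.0, -0.0, -0.001, -0.022], [0.0, 0.276, -0.961, 0.211]]
[[0.6591, -0.0216, 0.0735], [0.6476, -0.0216, 0.0722], [0.6366, -0.0216, 0.0735], [0.6237, -0.0216, 0.072], [0.6118, -0.0216, 0.0731]]
[[178, 4, 0, 0], [3, 1, 179, 0], [1, 0, 1, 0], [0, 0, 179, 0], [1, 1, 179, 0]]
[ 0.63704056 -0.02111765  0.09166782]
```

The lid is level, with a plane-fit slope of 0.004, and it sits over the tray's middle. Lowering.

```bash
python3 -m crank '[[0,0,0.4,0,0,0],[0,0,0.9,0,0,0],[0,0,1.4,0,0,0],[0,0,1.7,0,0,0],[0,0,1.8,0,0,0],[0,0,1.9,0,0,0],[0,0,1.9,0,0,0],[0,0,1.9,0,0,0]]';python3 -m crank '[[0,0,0.05,0,0,0],[0,0,0.08,0,0,0],[0,0,0.08,0,0,0],[0,0,0.08,0,0,0]]';python3 -m crank '[[0,0,0.04,0,0,0],[0,0,0.06,0,0,0],[0,0,0.06,0,0,0],[0,0,0.06,0,0,0]]'
```

```text
clock: 24.8
eef_pos: [0.6368, -0.0202, 0.0436]
tcp_rot: [-180.0, -0.0, -0.0]
contact_force: [-0.8, -0.4, -0.5]
grip_width: 0.646
grip_force: 31.9
clock: 25.13
eef_pos: [0.6367, -0.0202, 0.0415]
tcp_rot: [180.0, -0.0, -0.0]
contact_force: [0.5, 0.0, -0.2]
grip_width: 0.646
grip_force: 31.9
clock: 25.47
eef_pos: [0.6366, -0.0202, 0.0397]
tcp_rot: [-180.0, 0.0, -0.0]
contact_force: [0.2, 0.5, -0.5]
grip_width: 0.643
grip_force: 31.9
```

```bash
python3 -m crank '[[0,0,0.03,0,0,0],[0,0,0.06,0,0,0],[0,0,0.06,0,0,0],[0,0,0.06,0,0,0]]';python3 -m crank '[[0,0,0.03,0,0,0],[0,0,0.05,0,0,0],[0,0,0.05,0,0,0],[0,0,0.05,0,0,0]]'
```

```text
clock: 25.8
eef_pos: [0.6366, -0.0202, 0.0382]
tcp_rot: [-180.0, 0.0, -0.0]
contact_force: [0.1, -0.5, -0.6]
grip_width: 0.645
grip_force: 31.9
clock: 26.13
eef_pos: [0.6366, -0.0202, 0.037]
tcp_rot: [-180.0, 0.0, -0.0]
contact_force: [-0.6, 0.2, -0.7]
grip_width: 0.648
grip_force: 31.9
```

```bash
python3 -m crank '[[0,0,0.03,0,0,0],[0,0,0.05,0,0,0],[0,0,0.05,0,0,0],[0,0,0.05,0,0,0]]';python3 -c "
from h import *
c=cap('wrist')
P=np.array([world(c,u,v) for v in range(270,366,6) for u in range(285,350,6)]);print(P.mean(0),r.get_state()['contact_force'])"
```

```text
clock: 26.47
eef_pos: [0.6367, -0.0202, 0.0358]
tcp_rot: [-180.0, -0.0, -0.0]
contact_force: [0.2, 0.7, 0.5]
grip_width: 0.646
grip_force: 31.9
[ 0.63584863 -0.02064855  0.01763171] [-0.56889947 -0.70039664 -0.00121787]
```

```bash
python3 -m crank '[[0,0,0.03,0,0,0],[0,0,0.04,0,0,0],[0,0,0.04,0,0,0],[0,0,0.04,0,0,0]]';python3 -m crank '[[0,0,0.03,0,0,0],[0,0,0.04,0,0,0],[0,0,0.04,0,0,0],[0,0,0.04,0,0,0]]'
```

```text
clock: 26.85
eef_pos: [0.6367, -0.0202, 0.0357]
tcp_rot: [-180.0, -0.0, -0.0]
contact_force: [-5.1, -0.8, 9.6]
grip_width: 0.645
grip_force: 33.4
clock: 27.18
eef_pos: [0.6368, -0.0202, 0.0356]
tcp_rot: [180.0, -0.0, -0.0]
contact_force: [-11.1, 1.6, 18.8]
grip_width: 0.649
grip_force: 34.7
```

```bash
python3 -m crank '[[0,0,-0.06,0,0,0],[0,0,-0.06,0,0,0],[0,0,-0.06,0,0,0],[0,0,-0.06,0,0,0],[0,0,-0.06,0,0,0],[0,0,-0.06,0,0,0]]' 0.82 20; python3 -m crank '[[0,0,-0.3,0,0,0],[0,0,-0.8,0,0,0],[0,0,-1.6,0,0,0],[0,0,-2.6,0,0,0],[0,0,-3.6,0,0,0],[0,0,-4.3,0,0,0],[0,0,-4.6,0,0,0],[0,0,-4.6,0,0,0]]'
python3 - <<'E'
from h import *
c=cap('wrist');h=hsv(c);H,S=h[:,:,0],h[:,:,1]
print('red',disc(c,box(220,150,420,320)&((H<10)|(H>165))&(S>110),.02))
go(.632,-.2169,.15,20)
E
```

```text
clock: 27.68
eef_pos: [0.6366, -0.0202, 0.0351]
tcp_rot: [-180.0, 0.0, -0.0]
contact_force: [-0.6, -0.1, -0.3]
grip_width: 0.822
grip_force: 0.0
clock: 28.35
eef_pos: [0.6374, -0.0203, 0.1532]
tcp_rot: [180.0, -0.2, -0.0]
contact_force: [0.4, -0.2, -0.1]
grip_width: 0.823
grip_force: 0.0
red [ 0.6355 -0.0206  0.0266]
row [-0.19, 7.87, 0.05, 0.0, -0.02, -4.0] grip 0.819 clock 28.4
```

```bash
python3 -m crank '[[0,0.6,0,0,0,0],[-0.1,1.8,0,0,0,0],[-0.1,3.1,0,0,0,0],[-0.1,4.4,0,0,0,0],[-0.2,5.7,0,0,0,0],[-0.2,6.8,0,0,0,0],[-0.2,7.6,0,0,0,0],[-0.2,7.87,0,0,0,0],[-0.2,7.87,0,0,0,0],[-0.2,7.87,0,0,0,0]]'
python3 - <<'E'
from h import *
c=cap('wrist','w13.png');h=hsv(c);H,S=h[:,:,0],h[:,:,1]
m=box(240,150,410,330)&(H>75)&(H<105)&(S>60); p=disc(c,m,.016);print('teal',m.sum(),p)
s=r.get_state(); F=[]
for b in [(190,285,240,340),(390,285,450,340)]:
    vs,us=np.nonzero(box(*b)&(c['z_map']>0)&(c['z_map']<.17)); P=np.array([world(c,u,v) for u,v in zip(us,vs)]); F.append(P.mean(0)[:2])
print('fingers',np.mean(F,0)); go(p[0],p[1],.026,0)
E
```

```text
clock: 29.23
eef_pos: [0.6312, -0.2168, 0.1492]
tcp_rot: [-180.0, 0.1, -0.1]
contact_force: [0.3, 0.3, -0.5]
grip_width: 0.811
grip_force: 0.0
teal 3626 [ 0.6318 -0.2206  0.0271]
fingers [ 0.63867981 -0.21750733]
row [0.02, 0.18, 4.94, -0.01, 0.01, -0.0] grip 0.82 clock 29.3
```

```bash
python3 -m crank '[[0.02,0.14,0.6,0,0,0],[0.02,0.14,1.5,0,0,0],[0.02,0.14,2.5,0,0,0],[0.02,0.14,3.4,0,0,0],[0.02,0.14,4.1,0,0,0],[0.02,0.14,4.5,0,0,0],[0.02,0.14,4.75,0,0,0],[0.02,0.14,4.8,0,0,0],[0.02,0.14,4.8,0,0,0],[0.02,0.14,4.8,0,0,0]]'; python3 -m crank '[[0,0,0,0,0,0],[0,0,0,0,0,0],[0,0,0,0,0,0],[0,0,0,0,0,0],[0,0,0,0,0,0],[0,0,0,0,0,0]]' 0.5 20; python3 -m crank '[[0,0,-0.1,0,0,0],[0,0,-0.3,0,0,0],[0,0,-0.6,0,0,0],[0,0,-1,0,0,0],[0,0,-1.6,0,0,0],[0,0,-2.3,0,0,0],[0,0,-3.1,0,0,0],[0,0,-3.9,0,0,0],[0,0,-4.5,0,0,0],[0,0,-4.5,0,0,0]]' - 30
python3 - <<'E'
from h import *
c=cap('wrist','w14.png')
P=np.array([world(c,u,v) for v in range(280,356,6) for u in range(285,350,6)])
k=np.linalg.lstsq(np.c_[P[:,:2],np.ones(len(P))],P[:,2],rcond=None)[0];print(k,P.mean(0))
go(.647,.2355,.15,0)
E
```

```text
clock: 30.12
eef_pos: [0.6326, -0.2205, 0.0314]
tcp_rot: [180.0, -0.1, -0.0]
contact_force: [0.7, 0.3, 0.2]
grip_width: 0.822
grip_force: 0.0
clock: 30.62
eef_pos: [0.6326, -0.2206, 0.0318]
tcp_rot: [180.0, -0.1, -0.0]
contact_force: [-1.7, 1.0, 5.9]
grip_width: 0.653
grip_force: 20.0
clock: 31.45
eef_pos: [0.6332, -0.221, 0.1478]
tcp_rot: [179.9, -0.3, -0.0]
contact_force: [-0.5, -0.6, 0.1]
grip_width: 0.647
grip_force: 31.8
[-0.00345074 -0.00556196  0.13035695] [ 0.63206834 -0.22139489  0.12940724]
row [0.56, -18.25, -0.2, 0.01, -0.04, -0.0] grip 0.644 clock 31.5
```

```bash
python3 -m crank '[[0,-0.5,0,0,0,0],[0,-1.6,0,0,0,0],[0.1,-2.9,0,0,0,0],[0.1,-4.2,0,0,0,0],[0.2,-5.5,0,0,0,0],[0.2,-6.8,0,0,0,0],[0.3,-8.1,0,0,0,0],[0.3,-9.4,0,0,0,0],[0.3,-10.7,0,0,0,0],[0.4,-12,0,0,0,0]]'; python3 -m crank '[[0,-1.3,0,0,0,0],[0.1,-2.6,0,0,0,0],[0.1,-3.9,0,0,0,0],[0.1,-5,0,0,0,0],[0.1,-5.8,0,0,0,0],[0.15,-6.2,0,0,0,0],[0.15,-6.2,0,0,0,0],[0.15,-6.2,0,0,0,0]]'
python3 - <<'E'
from h import *
c=cap('wrist');h=hsv(c)
cs=[world(c,*p[0],.032)[:2] for p in max(cv2.findContours((box(200,100,440,248)&(h[:,:,2]<45)).astype(np.uint8),0,1)[0],key=cv2.contourArea)]
P=np.array(cs); c0=np.array([.647,.2355]); d=np.hypot(*(P-c0).T); print('ring outer radii from centre',len(P),np.percentile(d,[5,50,95]))
from scipy.optimize import least_squares
Q=P[d>.0445]; print(least_squares(lambda q:np.hypot(*(Q-q[:2]).T)-.0471,c0,loss='soft_l1',f_scale=.001).x)
P=np.array([world(c,u,v) for v in range(280,356,6) for u in range(285,350,6)]); print('lid',P.mean(0))
go(.647,.2355,.065,0)
E
```

```text
clock: 32.33
eef_pos: [0.641, 0.0817, 0.1415]
tcp_rot: [180.0, 0.1, -0.0]
contact_force: [1.3, 0.4, 0.2]
grip_width: 0.649
grip_force: 31.8
clock: 33.0
eef_pos: [0.6456, 0.2344, 0.142]
tcp_rot: [180.0, 0.1, 0.0]
contact_force: [0.0, 0.1, -0.7]
grip_width: 0.64
grip_force: 31.8
ring outer radii from centre 387 [0.04217678 0.0453944  0.04761548]
[0.64664452 0.23452298]
lid [0.64431364 0.23397308 0.12353305]
row [0.05, -0.07, 3.09, 0.01, 0.01, -0.01] grip 0.642 clock 33.0
```

```bash
python3 -m crank '[[0.08,-0.03,0.4,0,0,0],[0.08,-0.03,1,0,0,0],[0.08,-0.03,1.6,0,0,0],[0.08,-0.03,2.1,0,0,0],[0.08,-0.03,2.5,0,0,0],[0.08,-0.03,2.7,0,0,0],[0.08,-0.03,2.75,0,0,0],[0.08,-0.03,2.75,0,0,0],[0.08,-0.03,2.75,0,0,0]]';python3 -m crank '[[0,0,0.04,0,0,0],[0,0,0.07,0,0,0],[0,0,0.07,0,0,0],[0,0,0.07,0,0,0]]';python3 -m crank '[[0,0,0.03,0,0,0],[0,0,0.05,0,0,0],[0,0,0.05,0,0,0],[0,0,0.05,0,0,0]]'
```

```text
clock: 33.8
eef_pos: [0.6483, 0.2354, 0.0747]
tcp_rot: [-180.0, -0.0, -0.0]
contact_force: [-0.3, 0.6, -0.1]
grip_width: 0.644
grip_force: 31.8
clock: 34.13
eef_pos: [0.648, 0.2353, 0.0725]
tcp_rot: [-180.0, -0.0, -0.0]
contact_force: [0.6, 0.5, -0.3]
grip_width: 0.639
grip_force: 31.8
clock: 34.47
eef_pos: [0.6479, 0.2353, 0.071]
tcp_rot: [180.0, 0.0, -0.0]
contact_force: [0.3, -1.0, 0.4]
grip_width: 0.642
grip_force: 31.8
```

```bash
python3 -m crank '[[0,0,0.04,0,0,0],[0,0,0.08,0,0,0],[0,0,0.08,0,0,0],[0,0,0.08,0,0,0]]';python3 -m crank '[[0,0,0.03,0,0,0],[0,0,0.05,0,0,0],[0,0,0.05,0,0,0],[0,0,0.05,0,0,0]]';python3 -m crank '[[0,0,0.03,0,0,0],[0,0,0.05,0,0,0],[0,0,0.05,0,0,0],[0,0,0.05,0,0,0]]'
```

```text
clock: 34.8
eef_pos: [0.6479, 0.2353, 0.0689]
tcp_rot: [180.0, 0.0, -0.0]
contact_force: [-0.6, -0.1, -0.6]
grip_width: 0.644
grip_force: 31.8
clock: 35.13
eef_pos: [0.648, 0.2353, 0.0678]
tcp_rot: [180.0, 0.0, -0.0]
contact_force: [-0.5, 0.0, 0.9]
grip_width: 0.65
grip_force: 31.8
clock: 35.47
eef_pos: [0.6479, 0.2353, 0.0665]
tcp_rot: [180.0, 0.0, -0.0]
contact_force: [-0.2, 0.9, -2.0]
grip_width: 0.652
grip_force: 31.8
```

```bash
python3 -m crank '[[0,0,0.03,0,0,0],[0,0,0.05,0,0,0],[0,0,0.05,0,0,0],[0,0,0.05,0,0,0]]';python3 -m crank '[[0,0,0.03,0,0,0],[0,0,0.04,0,0,0],[0,0,0.04,0,0,0],[0,0,0.04,0,0,0]]'
```

```text
clock: 35.8
eef_pos: [0.648, 0.2353, 0.0653]
tcp_rot: [180.0, 0.0, -0.0]
contact_force: [-0.7, 0.0, -0.1]
grip_width: 0.645
grip_force: 31.8
clock: 36.13
eef_pos: [0.648, 0.2353, 0.0643]
tcp_rot: [180.0, 0.0, -0.0]
contact_force: [1.1, 0.1, -0.5]
grip_width: 0.643
grip_force: 31.8
```

```bash
python3 -m crank '[[0,0,0.03,0,0,0],[0,0,0.04,0,0,0],[0,0,0.04,0,0,0],[0,0,0.04,0,0,0]]';python3 -m crank '[[0,0,0.03,0,0,0],[0,0,0.04,0,0,0],[0,0,0.04,0,0,0],[0,0,0.04,0,0,0]]'
```

```text
clock: 36.47
eef_pos: [0.6481, 0.2353, 0.0641]
tcp_rot: [-180.0, -0.0, -0.0]
contact_force: [-3.4, -0.2, 6.2]
grip_width: 0.645
grip_force: 33.0
clock: 36.8
eef_pos: [0.6482, 0.2353, 0.0639]
tcp_rot: [-180.0, -0.0, -0.0]
contact_force: [-6.9, -2.2, 14.5]
grip_width: 0.647
grip_force: 34.2
```

Contact. Release, lift and check everything.

```bash
python3 -m crank '[[0,0,-0.05,0,0,0],[0,0,-0.05,0,0,0],[0,0,-0.05,0,0,0],[0,0,-0.05,0,0,0],[0,0,-0.05,0,0,0],[0,0,-0.05,0,0,0]]' 0.85; python3 -m crank '[[0,0,-0.3,0,0,0],[0,0,-0.8,0,0,0],[0,0,-1.6,0,0,0],[0,0,-2.6,0,0,0],[0,0,-3.6,0,0,0],[0,0,-4.4,0,0,0],[-1,0,-5,0,0,0],[-2,0,-5,0,0,0],[-3,0,-5,0,0,0],[-4,0,-5,0,0,0]]'
python3 - <<'E'
from h import *
c=cap('wrist','w15.png');h=hsv(c);H,S=h[:,:,0],h[:,:,1]
m=box(200,60,440,300)&(H>75)&(H<105)&(S>60);print('teal',disc(c,m,.048))
vs,us=np.nonzero(m);P=np.array([world(c,u,v) for u,v in zip(us[::7],vs[::7])]);k=np.linalg.lstsq(np.c_[P[:,:2],np.ones(len(P))],P[:,2],rcond=None)[0];print(P.mean(0),k)
c=cap('top','t4.png')
for t in ['dropper','tally','plate_red','plate_purple','plate_straw']: print(t,[(round(d['score'],2),world(c,*d['at'],0).round(3).tolist()) for d in r.landmark_of('top',t)[:1]])
E
```

```text
clock: 37.3
eef_pos: [0.6479, 0.2352, 0.0633]
tcp_rot: [180.0, 0.0, -0.0]
contact_force: [0.1, -0.9, 0.6]
grip_width: 0.851
grip_force: 0.0
clock: 38.13
eef_pos: [0.547, 0.2353, 0.1902]
tcp_rot: [-180.0, -0.1, -0.0]
contact_force: [0.6, -0.1, -0.2]
grip_width: 0.854
grip_force: 0.0
teal [0.643  0.2347 0.0271]
[0.63206674 0.24078768 0.04466201] [ 0.08969303 -0.11425196  0.0154805 ]
dropper [(0.67, [0.429, -0.082, 0.0])]
tally [(0.8, [0.437, 0.068, 0.0])]
plate_red [(0.82, [0.635, -0.017, -0.0])]
plate_purple []
plate_straw [(0.83, [0.427, -0.249, 0.0])]
```

View pics/t4.png

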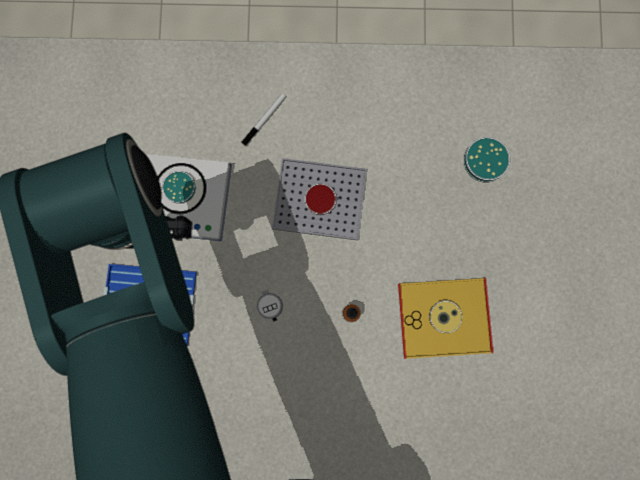

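The last top view shows:
- red on the steel tray (321,198)
- straw on the yellow tray (446,316)
- teal inside the ring (179,186)
- dropper (352,312) and tally (270,306) not moved

Purple is hidden by the arm here, but I measured it in the middle of the cold tray just after releasing it.

```bash
python3 -c "
from h import *
print(r.job_done())"
```

```text
the job is handed in; nothing more can be done
None
```

I handed the job in at about 38 s: all four plates are set down in their places, each measuring within about 5 mm of its centre, and the dropper and tally are where they started; no verdict came back.

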